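# Press the end buffers home on the beech rails

### The job

Each beech rail on the bench has a grey buffer just started in both ends: push both fully home by pressing the rail end-on against the steel stop, turning the rail round between the two passes, and then lay all the finished rails flat on the floor of the plywood tray. Press gently (never more than 40 N against the stop) and leave the other things on the bench where they are.

Things in the scene. Friction and masses are not known exactly. Their poses are not given: they have to be found in the camera images.
- rail1: beech rail, a square bar 120 mm long (its x axis), 36 x 36 mm in section, about 0.14 kg, lying flat; origin at the centre of the bar (18 mm above what it lies on; it may lie on any of its four long sides). Both ends carry a round grey push-in buffer on the bar's axis: head 26 mm across and 8 mm thick. Over all it is 160 mm long with both buffers right out, 136 mm with both home. Absent (None) in some starts.
- rail1a (a joint): how far the buffer at the +x end of rail1 is pushed in, in m: 0 = right out (12 mm gap between head and wood), 0.012 = home, head against the wood. A stiff push fit: it slides at about 8 N and stays where it is left.
- rail1b (a joint): how far the buffer at the -x end of rail1 is pushed in, in m: 0 = right out (12 mm gap between head and wood), 0.012 = home, head against the wood. A stiff push fit: it slides at about 8 N and stays where it is left.
- rail2: beech rail, a square bar 120 mm long (its x axis), 36 x 36 mm in section, about 0.14 kg, lying flat; origin at the centre of the bar (18 mm above what it lies on; it may lie on any of its four long sides). Both ends carry a round grey push-in buffer on the bar's axis: head 26 mm across and 8 mm thick. Over all it is 160 mm long with both buffers right out, 136 mm with both home. Absent (None) in some starts.
- rail2a (a joint): how far the buffer at the +x end of rail2 is pushed in, in m: 0 = right out (12 mm gap between head and wood), 0.012 = home, head against the wood. A stiff push fit: it slides at about 8 N and stays where it is left.
- rail2b (a joint): how far the buffer at the -x end of rail2 is pushed in, in m: 0 = right out (12 mm gap between head and wood), 0.012 = home, head against the wood. A stiff push fit: it slides at about 8 N and stays where it is left.
- rail3: beech rail, a square bar 120 mm long (its x axis), 36 x 36 mm in section, about 0.14 kg, lying flat; origin at the centre of the bar (18 mm above what it lies on; it may lie on any of its four long sides). Both ends carry a round grey push-in buffer on the bar's axis: head 26 mm across and 8 mm thick. Over all it is 160 mm long with both buffers right out, 136 mm with both home. Absent (None) in some starts.
- rail3a (a joint): how far the buffer at the +x end of rail3 is pushed in, in m: 0 = right out (12 mm gap between head and wood), 0.012 = home, head against the wood. A stiff push fit: it slides at about 8 N and stays where it is left.
- rail3b (a joint): how far the buffer at the -x end of rail3 is pushed in, in m: 0 = right out (12 mm gap between head and wood), 0.012 = home, head against the wood. A stiff push fit: it slides at about 8 N and stays where it is left.
- rail4: beech rail, a square bar 120 mm long (its x axis), 36 x 36 mm in section, about 0.14 kg, lying flat; origin at the centre of the bar (18 mm above what it lies on; it may lie on any of its four long sides). Both ends carry a round grey push-in buffer on the bar's axis: head 26 mm across and 8 mm thick. Over all it is 160 mm long with both buffers right out, 136 mm with both home. Absent (None) in some starts.
- rail4a (a joint): how far the buffer at the +x end of rail4 is pushed in, in m: 0 = right out (12 mm gap between head and wood), 0.012 = home, head against the wood. A stiff push fit: it slides at about 8 N and stays where it is left.
- rail4b (a joint): how far the buffer at the -x end of rail4 is pushed in, in m: 0 = right out (12 mm gap between head and wood), 0.012 = home, head against the wood. A stiff push fit: it slides at about 8 N and stays where it is left.
- stop: fixed bent-steel stop bracket on the bench: an upright plate 130 mm wide (y) and 55 mm high, with a foot plate and braces behind it (+x). Its flat working face looks along the bracket's -x and lies 75 mm from the origin in +x; the origin is on the bench surface, in front of the middle of the face.
- tray: fixed shallow plywood tray, outside 200 mm (x) by 312 mm (y), 30 mm high, walls and floor 6 mm thick (inside 188 x 300 mm, 24 mm deep); origin at the centre of its underside, on the bench. Room for four rails side by side, each lying along the tray's x.
- glue: white glue bottle, standing, 54 mm across, 150 mm high; origin at the centre of its base. Leave alone.
- square: try square lying flat, wooden stock 110 mm, steel blade 150 mm. Leave alone.
- offcut: plain beech offcut 36 x 75 x 36 mm without buffers, not one of the rails; origin at the centre of its underside. Leave alone.
- pencil: carpenter's pencil lying flat, 162 mm long, 8 mm thick. Leave alone.
- driver: screwdriver with a wooden handle, lying. Leave alone.
Not all that is in view belongs to the job. What is shaped like the stop but blue or green is not meant.

How it is judged:
On the way, in this order (a step that is already met when the one before it is completed fails the run):
1. a rail is pressed end-on against the stop and that buffer goes home (((contact force between rail1 and stop above 2 N and value of joint any of rail1a, rail1b above 0.01 m) or (contact force between rail2 and stop above 2 N and value of joint any of rail2a, rail2b above 0.01 m) or (contact force between rail3 and stop above 2 N and value of joint any of rail3a, rail3b above 0.01 m) or (contact force between rail4 and stop above 2 N and value of joint any of rail4a, rail4b above 0.01 m))), for 0.05 s.
2. a rail is turned round and its other buffer is pressed home against the stop (((contact force between rail1 and stop above 2 N and value of joint each of rail1a, rail1b above 0.01 m) or (contact force between rail2 and stop above 2 N and value of joint each of rail2a, rail2b above 0.01 m) or (contact force between rail3 and stop above 2 N and value of joint each of rail3a, rail3b above 0.01 m) or (contact force between rail4 and stop above 2 N and value of joint each of rail4a, rail4b above 0.01 m))), for 0.05 s.
At the end, for the whole second after the job is handed in: Every rail present has both buffers home (pushed in at least 10 of 12 mm) and lies at rest flat on the tray's floor (within about 4 degrees of level), its centre within 85 mm of the tray's centre lengthwise and 134 mm crosswise (value of joint each of rail1a, rail1b, rail2a, rail2b, rail3a, rail3b, rail4a, rail4b above 0.01 m and x of rail1 in the frame of tray between -0.085 and 0.085 m and y of rail1 in the frame of tray between -0.134 and 0.134 m and z of rail1 in the frame of tray between 0.018 and 0.032 m and angle between rail1's own x axis and vertical between 1.5 and 1.64 rad and linear speed of each of rail1, rail2, rail3, rail4 below 0.02 m/s and x of rail2 in the frame of tray between -0.085 and 0.085 m and y of rail2 in the frame of tray between -0.134 and 0.134 m and z of rail2 in the frame of tray between 0.018 and 0.032 m and angle between rail2's own x axis and vertical between 1.5 and 1.64 rad and x of rail3 in the frame of tray between -0.085 and 0.085 m and y of rail3 in the frame of tray between -0.134 and 0.134 m and z of rail3 in the frame of tray between 0.018 and 0.032 m and angle between rail3's own x axis and vertical between 1.5 and 1.64 rad and x of rail4 in the frame of tray between -0.085 and 0.085 m and y of rail4 in the frame of tray between -0.134 and 0.134 m and z of rail4 in the frame of tray between 0.018 and 0.032 m and angle between rail4's own x axis and vertical between 1.5 and 1.64 rad); the robot touches nothing.
It fails at once if a rail is pressed against the stop with more than 40 N (contact force between any of rail1, rail2, rail3, rail4 and stop above 40 N).
It fails at once if another thing on the bench is moved more than 40 mm (distance of any of glue, square, offcut, pencil, driver from where it was at the start of the episode above 0.04 m).
Of rail1, rail2, rail3, rail4 only 3 to 4 are there at a start; the rules pass over those that are not, and their reading is None.
At some moment in a run one of rail1, rail2, rail3, rail4 may be knocked a few centimetres aside while the robot is not near it.
Once in a run the grip may slacken for a moment while it holds something.
It also fails if it takes over 210 s, if anything falls off the work surface, if the arm or the gripper's body presses on something with over 40 N, if the wrist force passes 120 N, or if a joint passes its speed limit or range.

### The arm

A 6-joint arm with a two-finger parallel gripper is mounted at the origin on the work surface. World frame = base frame: x ahead of the robot, y to its left, z up, the work surface at z = 0. Lengths are in m, angles in rad, forces in N, time in s.
With the tool pointing down it reaches from about 0.275 to 0.725 m from the base axis. Payload 15.9 kg.
Tool frame: the origin (TCP) lies midway between the tips of the shut fingers; the grasp point (between the pads) lies manip.grip_point_offset behind it (manip.grip_point_offset is the distance from the TCP to the grasp point, in m); x points along the fingers, z is the direction in which the jaws open and shut, and the axes are right-handed (so a half turn about x gives the same grasp; the last joint's range is limited). The gripper opens to 85 mm and grips with 20 to 120 N. Pads are 22 mm wide; open, the fingers measure 114 mm over their backs; the gripper's body (76 mm by 85 mm) begins 54 mm behind the grasp point. The pads swing forward as they close: fully open they stand 13 mm farther back than shut.
Start: joints at [-1.215, 0.213, -0.034, 1.323, 0, 1.571], TCP at [0.174, -0.469, 0.231] pointing down, gripper open.
Joint ranges: [-2.98, 2.98], [-0.74, 1.72], [-1.14, 1.35], [-2.1, 2.04], [-1.57, 1.44], [-3.14, 3.14]. Speed limits (rad/s): [1.89, 1.89, 2.39, 2.57, 3.14, 3.14].

### API

Orientations are given as [roll, pitch, yaw] about the fixed x, y, z axes, in that order (R = Rz(yaw) Ry(pitch) Rx(roll)).
In Python, from cell import manip, claw, planner, sensors, viewer, workorder gives the robot as it stands. Calls block until the motion is done:
- manip.goto(position, orientation): joint-space move of the TCP to a pose.
- manip.line_to(position, attitude=None, velocity=0.15): straight line of the TCP; attitude=None keeps the orientation; velocity is the mean speed in m/s.
- manip.move_j(angles): joint-space move.
- claw.set_gripper(opening, f_grip=None): opening from 0.0 (shut) to 1.0 (fully open); f_grip is the grip in N (None keeps the last); returns when the fingers have stopped.
- manip.wait(seconds).
- planner.ik(position, orientation): joint angles nearest the present ones, or None.
- sensors.state(): the state.
- viewer.camera(name): name is "side" or "top" or "wrist"; returns a dict with "pixels" (480x640x3 uint8, red, green, blue), "range_z" (480x640 float32, m along the optical axis (not along the pixel's ray), 0 where there is no reading), "vertical_fov" (degrees; the focal length in pixels is half the picture's height over the tangent of half this angle, whatever the lens; pixels are square), "cx", "cy" (the principal point, pixels), "k1" (the pictures are not rectified: a ray, as slopes to the right and down, at radius r is drawn at 1 + k1 r^2 times it, then the intrinsics apply), "extrinsics" (4x4, takes a point from camera to world coordinates). Camera axes: x right, y down, z forward; pixel columns grow to the right and rows downward; lengths in m; the calibration is good to about 2 mm. A picture is of the moment at which its call begins.
A pose or a line that the arm cannot do raises manip.MotionError and nothing moves.
- workorder.job_done(): hands the job in, once; it reports no verdict.
The state is a dict: "clock": time; "q": joint angles; "dq": joint speeds; "tau": joint torques, N m; "position": TCP position; "orientation": TCP orientation; "wrist_force": force on the tool from outside, world axes, zero at the start; "wrist_torque": the same for the moment, N m; "gripper_width": opening from 0.0 (shut) to 1.0 (fully open).
Only numpy, scipy, OpenCV 4.12 (cv2) and the standard library are available. Lean on these libraries where they do the work, as an engineer would, in place of code of your own. Each camera call takes 0.05 s, during which the arm holds its last target.

## Working session

There is one attempt and no reset: what is moved stays moved. The work goes in short steps, each a Python script; the robot and the scene stay as the last script left them, time stands still between calls to the robot, and variables do not carry over. Pictures are saved under pics/ and viewed, and the job is handed in when it is done.

```bash
ls -la; mkdir -p pics; python3 - <<'E'
from cell import manip, claw, planner, sensors, viewer, workorder
import cv2,numpy as np
print(sensors.state(), manip.grip_point_offset)
for n in ["top","side","wrist"]:
    c=viewer.camera(n)
    cv2.imwrite(f"pics/a_{n}.png",c["pixels"][:,:,::-1])
    print(n,c["vertical_fov"],c["cx"],c["cy"],c["k1"],np.round(c["extrinsics"],3).tolist(),c["range_z"].min(),c["range_z"].max())
E
```

```text
total 12
drwxr-xr-x  3 agent agent 4096 Dec  7 16:01 .
drwxr-xr-x 23 root  root  4096 Dec  7 16:01 ..
drwxr-xr-x  2 agent agent 4096 Dec  7 16:01 pics
{'clock': 0.0, 'q': array([-1.21503951e+00,  2.13377081e-01, -3.50353697e-02,  1.32346236e+00,
        1.16551240e-05,  1.57080340e+00]), 'dq': array([-0.00095978,  0.00061135,  0.00158309, -0.00200832,  0.00191978,
        0.0014905 ]), 'tau': array([-2.95203688e-03, -6.86171150e+01,  4.87110829e+01,  1.76980672e-02,
        8.08446157e-05,  2.12717157e-05]), 'position': array([ 0.17404435, -0.46839682,  0.2308151 ]), 'orientation': array([3.1307932 , 1.56971778, 1.91574661]), 'wrist_force': array([ 0.42213526, -0.11037147, -0.68873322]), 'wrist_torque': array([-0.0246921 , -0.03713205, -0.03134176]), 'gripper_width': 1.0022331104372768} 0.0187
top 42.415084417600504 320.76540970158834 235.48395558068705 0.024853178838931164 [[-0.0, -0.995, 0.099, 0.339], [-1.0, -0.001, -0.008, 0.136], [0.008, -0.099, -0.995, 1.329], [0.0, 0.0, 0.0, 1.0]] 0.0 2.1989055
side 42.740119973299116 311.5725662298908 236.0959199021822 -0.18801327080642724 [[-0.841, -0.293, 0.456, -0.068], [-0.541, 0.477, -0.692, 0.938], [-0.015, -0.829, -0.56, 0.726], [0.0, 0.0, 0.0, 1.0]] 0.0 3.9356494
wrist 62.39711029265984 316.4937405218744 239.75540016411964 -0.06779870726990408 [[0.349, -0.899, -0.266, 0.241], [-0.937, -0.335, -0.099, -0.444], [-0.0, 0.284, -0.959, 0.374], [0.0, 0.0, 0.0, 1.0]] 0.0 1.4499357
```

View pics/a_top.png

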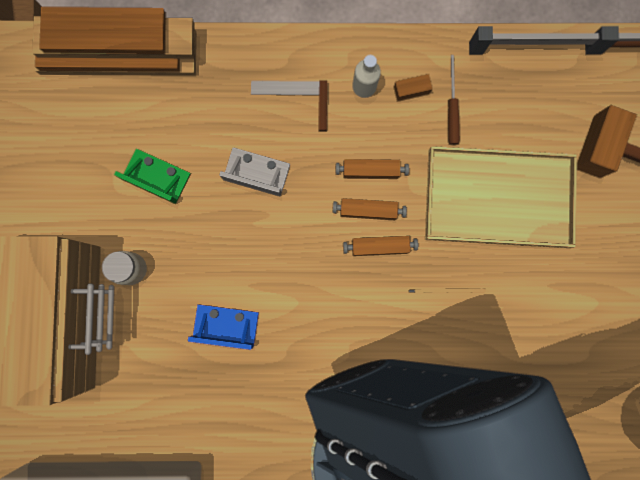

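View pics/a_side.png

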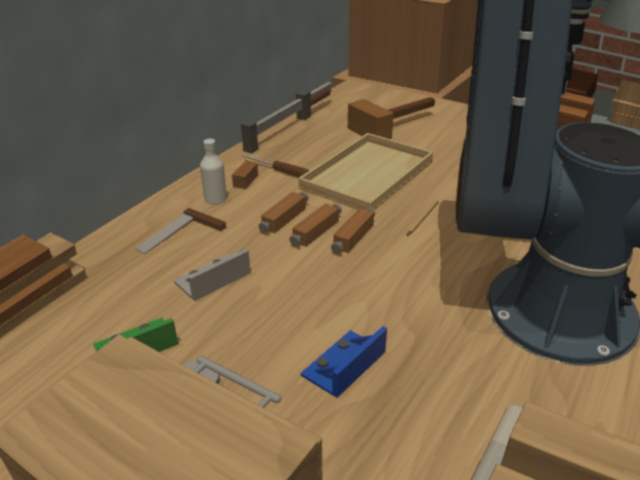

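View pics/a_wrist.png

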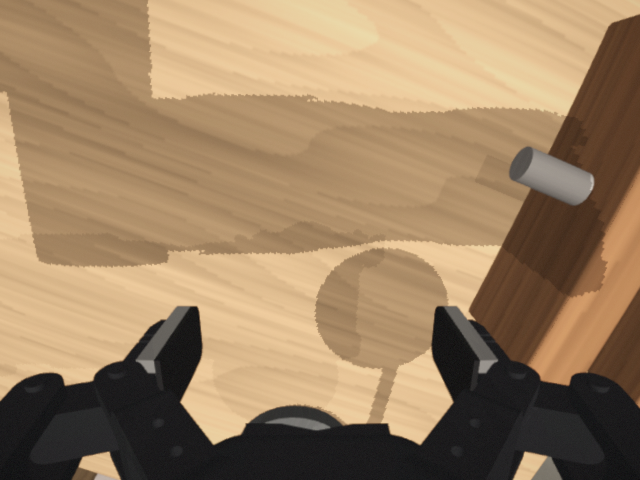

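```bash
cat > h.py <<'E'
from cell import manip, claw, planner, sensors, viewer, workorder
import cv2, numpy as np
def K(c):
    f=c["pixels"].shape[0]/2/np.tan(np.radians(c["vertical_fov"]/2))
    return f
def cloud(c):
    """world xyz per pixel from depth"""
    f=K(c);h,w=c["range_z"].shape
    u,v=np.meshgrid(np.arange(w),np.arange(h))
    r=rays(c,np.stack([u,v],-1).reshape(-1,2)).reshape(h,w,3)
    P=r*c["range_z"][...,None]
    E=c["extrinsics"]; return P@E[:3,:3].T+E[:3,3]
def rays(c,px):
    f=K(c); px=np.asarray(px,float)
    d=(px-[c["cx"],c["cy"]])/f; s=d.copy()
    for _ in range(10): s=d/(1+c["k1"]*(s**2).sum(-1,keepdims=True))
    return np.concatenate([s,np.ones(s.shape[:-1]+(1,))],-1)
def onplane(c,px,z):
    E=c["extrinsics"]; R=rays(c,px)@E[:3,:3].T; o=E[:3,3]
    return o+R*((z-o[2])/R[...,2])[...,None]
def mask(c):
    hsv=cv2.cvtColor(c["pixels"],cv2.COLOR_RGB2HSV)
    return hsv
E
python3 - <<'E'
from h import *
c=viewer.camera("top"); P=cloud(c)
for n,(u,v) in dict(r1=(372,168),r2=(370,209),r3=(381,246),stopplate=(253,183),foot=(256,160),tray=(500,195),glue=(370,62),box=(30,320),sq=(290,88),bench=(300,300)).items():
    print(n,np.round(P[v,u],3),c["pixels"][v,u],cv2.cvtColor(c["pixels"][v:v+1,u:u+1],cv2.COLOR_RGB2HSV)[0,0])
E
```

```text
r1 [0.613 0.016 0.029] [155  98  47] [ 14 178 155]
r2 [0.523 0.022 0.039] [156  99  49] [ 14 175 156]
r3 [ 0.445 -0.     0.04 ] [156  99  48] [ 14 177 156]
stopplate [0.575 0.267 0.058] [167 161 153] [ 17  21 167]
foot [0.634 0.266 0.012] [169 162 155] [ 15  21 169]
tray [ 0.559 -0.263  0.005] [183 185 119] [ 31  91 185]
glue [0.799 0.03  0.149] [180 187 199] [109  24 199]
box [0.299 0.648 0.2  ] [171 131  80] [ 17 136 171]
sq [0.796 0.193 0.006] [156 151 143] [ 18  21 156]
bench [ 0.333  0.17  -0.004] [187 140  87] [ 16 136 187]
```

```bash
cat >> h.py <<'E'
def rails(c,box=(0.2,0.75,-0.45,0.45),zr=(0.015,0.06)):
    """[(centre xy, yaw, area px, rect)] from brown mask, top face by depth height"""
    P=cloud(c); hsv=cv2.cvtColor(c["pixels"],cv2.COLOR_RGB2HSV)
    m=(hsv[...,0]>8)&(hsv[...,0]<19)&(hsv[...,1]>155)&(hsv[...,2]>90)
    m&=(P[...,0]>box[0])&(P[...,0]<box[1])&(P[...,1]>box[2])&(P[...,1]<box[3])&(P[...,2]>zr[0])&(P[...,2]<zr[1])
    m=cv2.morphologyEx(m.astype(np.uint8),cv2.MORPH_OPEN,np.ones((3,3)))
    n,l,st,_=cv2.connectedComponentsWithStats(m); out=[]
    for i in range(1,n):
        if st[i,4]<300: continue
        ys,xs=np.where(l==i); zt=np.median(P[ys,xs,2]);
        # top face: brown px brighter part; use all px on top plane
        W=onplane(c,np.stack([xs,ys],-1),0.036)[:,:2].astype(np.float32)
        (cx,cy),(a,b),ang=cv2.minAreaRect(W*1000)
        if b>a: ang+=90; a,b=b,a
        yaw=np.radians((ang+90)%180-90)
        out.append((np.array([cx,cy])/1000,yaw,a,b,zt,st[i,4],(xs.mean(),ys.mean())))
    return out
E
python3 - <<'E'
from h import *
c=viewer.camera("top"); P=cloud(c)
for r in rails(c,box=(0.2,0.9,-0.45,0.45)): print(np.round(r[0],4),[float(np.round(x,3)) for x in r[1:6]],r[6])
hsv=cv2.cvtColor(c["pixels"],cv2.COLOR_RGB2HSV)
m=((hsv[...,1]<50)&(P[...,2]>0.0)&(P[...,0]>.5)&(P[...,0]<.72)&(P[...,1]>.18)&(P[...,1]<.36)).astype(np.uint8)
m=cv2.morphologyEx(m,cv2.MORPH_OPEN,np.ones((2,2)))
cnt=max(cv2.findContours(m,cv2.RETR_EXTERNAL,cv2.CHAIN_APPROX_NONE)[0],key=cv2.contourArea)
hp=cv2.convexHull(cnt)[:,0]
for z in (0.055,): print(np.c_[hp,np.round(onplane(c,hp,z),4)[:,:2]])
# plate top cloud
s=(P[...,2]>0.045)&(m>0); q=P[s]; print(len(q)); print(cv2.minAreaRect((q[:,:2]*1000).astype(np.float32)))
# tray
t=(hsv[...,0]>26)&(hsv[...,0]<36)&(hsv[...,1]>50)&(P[...,1]<-.08)&(P[...,0]>.4)
cnt=max(cv2.findContours(t.astype(np.uint8),cv2.RETR_EXTERNAL,cv2.CHAIN_APPROX_NONE)[0],key=cv2.contourArea)
for z in (0,0.03):
  print(cv2.minAreaRect((onplane(c,cnt[:,0],z)[:,:2]*1000).astype(np.float32)))
im=c["pixels"][:,:,::-1]
cv2.imwrite("pics/stop_crop.png",cv2.resize(im[130:270,100:430],(0,0),fx=2.4,fy=2.4,interpolation=cv2.INTER_CUBIC))
E
```

```text
[ 0.7928 -0.0734] [-1.347, 73.911, 34.341, 0.035, 528.0] (np.float64(413.29545454545456), np.float64(85.14393939393939))
[0.6138 0.0179] [-1.57, 117.11, 34.51, 0.036, 916.0] (np.float64(371.20742358078604), np.float64(167.2565502183406))
[0.526  0.0237] [1.505, 117.791, 35.012, 0.036, 902.0] (np.float64(369.06430155210643), np.float64(207.9567627494457))
[ 0.4476 -0.0005] [-1.525, 118.899, 34.963, 0.036, 942.0] (np.float64(380.82696390658174), np.float64(245.03609341825901))
[[2.370e+02 1.490e+02 6.475e-01 3.013e-01]
 [2.860e+02 1.630e+02 6.179e-01 1.986e-01]
 [2.890e+02 1.640e+02 6.158e-01 1.923e-01]
 [2.900e+02 1.650e+02 6.137e-01 1.902e-01]
 [2.900e+02 1.660e+02 6.116e-01 1.902e-01]
 [2.880e+02 1.740e+02 5.946e-01 1.943e-01]
 [2.850e+02 1.840e+02 5.735e-01 2.004e-01]
 [2.810e+02 1.950e+02 5.503e-01 2.086e-01]
 [2.800e+02 1.960e+02 5.481e-01 2.107e-01]
 [2.790e+02 1.960e+02 5.481e-01 2.128e-01]
 [2.680e+02 1.930e+02 5.544e-01 2.357e-01]
 [2.410e+02 1.850e+02 5.712e-01 2.920e-01]
 [2.310e+02 1.820e+02 5.775e-01 3.129e-01]
 [2.250e+02 1.800e+02 5.817e-01 3.254e-01]
 [2.210e+02 1.760e+02 5.901e-01 3.338e-01]
 [2.210e+02 1.730e+02 5.964e-01 3.339e-01]
 [2.330e+02 1.500e+02 6.453e-01 3.096e-01]
 [2.340e+02 1.490e+02 6.475e-01 3.075e-01]]
333
((491.31524658203125, 205.1309814453125), (324.0511474609375, 79.88285064697266), 38.24152755737305)
((573.0422973632812, -263.68695068359375), (52.855628967285156, 295.03118896484375), 0.03542976453900337)
((567.7623901367188, -254.6568603515625), (51.662109375, 288.3686828613281), 0.034471768885850906)
```

View pics/stop_crop.png

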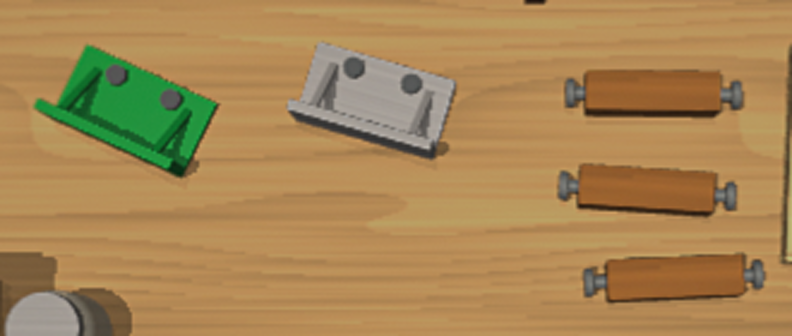

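```bash
cat >> h.py <<'E'
PI=np.pi
def O(phi): return [0.0,PI/2,phi]
E
python3 - <<'E'
from h import *
for nm,p,phis in [("r1",(.614,.018,.1),(0,PI)),("r2",(.526,.0237,.1),(0,PI)),("r3",(.4476,-.0005,.1),(0,PI)),("stop",(.49,.285,.1),(1.281,1.281-PI)),("stoplow",(.5,.285,.012),(1.281,1.281-PI)),("tray",(.555,-.25,.1),(PI/2,-PI/2)),("tray+",(.555,-.35,.02),(PI/2,-PI/2)),("tray-",(.555,-.15,.02),(PI/2,-PI/2))]:
    for ph in phis:
        q=planner.ik(list(p),O(ph)); print(nm,round(ph,2),None if q is None else np.round(q,2))
c=viewer.camera("top")
pc=np.array([(430,147),(576,155),(575,246),(427,236)])
print(onplane(c,pc,0.03).round(4))
im=c["pixels"][:,:,::-1]
a=cv2.resize(im[135:260,415:590],(0,0),fx=4,fy=4,interpolation=cv2.INTER_CUBIC); cv2.imwrite("pics/tray.png",a)
a=cv2.resize(im[140:205,210:300],(0,0),fx=8,fy=8,interpolation=cv2.INTER_CUBIC); cv2.imwrite("pics/stop8.png",a)
E
```

```text
r1 0 [0.03 0.5  0.04 1.11 0.   1.6 ]
r1 3.14 [ 0.03  0.5   0.04  1.11  0.   -1.54]
r2 0 [ 0.05  0.33 -0.22  1.02  0.    1.62]
r2 3.14 [ 0.05  0.33 -0.22  1.02  0.   -1.53]
r3 0 [-0.    0.18 -0.42  0.97  0.    1.57]
r3 3.14 [-0.    0.18 -0.42  0.97  0.   -1.57]
stop 1.28 [ 0.53  0.41 -0.11  1.06  0.    0.82]
stop -1.86 [ 0.53  0.41 -0.11  1.06  0.   -2.32]
stoplow 1.28 [ 0.52  0.5  -0.2   0.87  0.    0.81]
stoplow -1.86 [ 0.52  0.5  -0.2   0.87  0.   -2.33]
tray 1.57 [-0.42  0.49  0.02  1.1   0.   -0.42]
tray -1.57 [-0.42  0.49  0.02  1.1   0.    2.72]
tray+ 1.57 [-0.56  0.64  0.07  1.    0.   -0.56]
tray+ -1.57 [-0.56  0.64  0.07  1.    0.    2.58]
tray- 1.57 [-0.26  0.49 -0.2   0.89  0.   -0.26]
tray- -1.57 [-0.26  0.49 -0.2   0.89  0.    2.88]
[[ 0.6586 -0.1082  0.03  ]
 [ 0.6411 -0.4192  0.03  ]
 [ 0.4463 -0.4094  0.03  ]
 [ 0.4672 -0.0986  0.03  ]]
```

View pics/stop8.png

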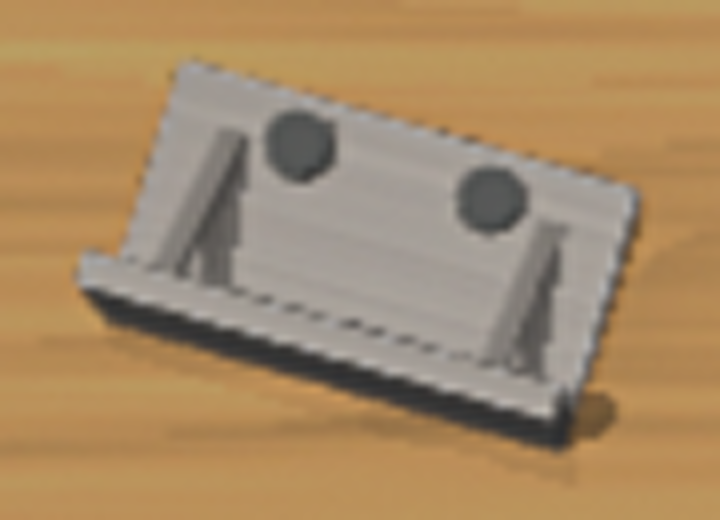

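View pics/tray.png

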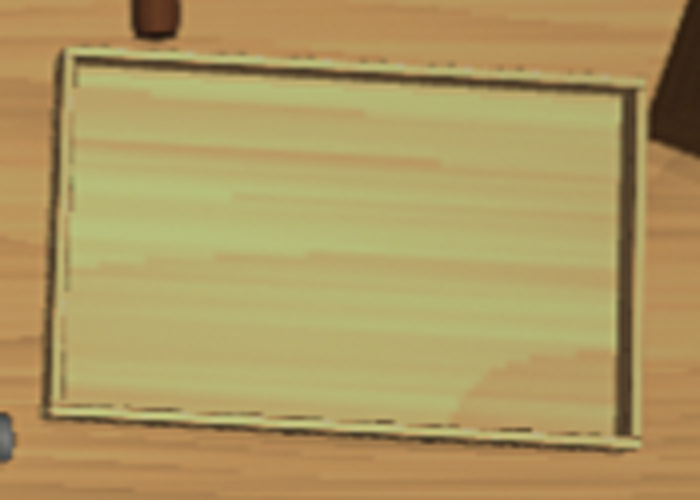

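```bash
cat >> h.py <<'E'
from scipy.spatial.transform import Rotation as Rot
GEO={}
def st(): return sensors.state()
def wrap(a): return (a+PI)%(2*PI)-PI
ZUP=0.13; ZG=0.003
def pick(xy,yaw,phi_near=PI,zg=ZG,f=60):
    """jaws across the rail; returns rail yaw relative to jaw"""
    phi=yaw+PI/2
    while abs(wrap(phi-phi_near))>PI/2: phi+=PI
    phi=wrap(phi)
    p=[xy[0],xy[1]]
    claw.set_gripper(0.68,20)
    manip.goto(p+[ZUP],O(phi))
    manip.line_to(p+[zg],velocity=0.12)
    claw.set_gripper(0.0,f)
    w=st()["gripper_width"]
    manip.line_to(p+[ZUP],velocity=0.15)
    s=st(); print("pick",np.round(p,3),"phi",round(phi,3),"width",round(w,3),round(s["gripper_width"],3),"wf",s["wrist_force"].round(2),"t",round(s["clock"],1))
    return w
def press(stop,yaw,phi,d0=0.100,zp=0.010,thr=14,maxtravel=0.05,dy=0.0):
    n=np.array([np.cos(yaw),np.sin(yaw)]); t=np.array([-n[1],n[0]])
    a=stop+t*dy-n*d0
    manip.goto(list(a)+[ZUP],O(phi))
    manip.line_to(list(a)+[zp],velocity=0.15)
    manip.wait(0.25); f0=np.mean([(manip.wait(0.03),st()["wrist_force"])[1] for _ in range(4)],0)
    s=0;log=[];ok=False;contact=None
    while s<maxtravel:
        ds=0.002 if contact is None else (0.001 if s-contact<0.009 else 0.0005)
        s+=ds; b=a+n*s
        manip.line_to(list(b)+[zp],velocity=0.02)
        x=st(); fn=-(x["wrist_force"]-f0)[:2]@n; log.append((round(s*1000,1),round(float(fn),1)))
        if contact is None and fn>4: contact=s
        if fn>thr: ok=True;break
    manip.wait(0.1); x=st(); fn=-(x["wrist_force"]-f0)[:2]@n
    print("press ok" if ok else "press NOT","contact",contact,"s",s,"fn end",round(float(fn),1),"d",round(d0-s,4),"w",round(x["gripper_width"],3),"t",round(x["clock"],1)); print(log)
    return a,n,s,ok
def back(a,zp=0.010):
    manip.line_to(list(a)+[zp],velocity=0.1); manip.line_to(list(a)+[ZUP],velocity=0.2)
def shot(name,tag):
    c=viewer.camera(name); cv2.imwrite(f"pics/{tag}.png",c["pixels"][:,:,::-1]); return c
E
python3 - <<'E'
from h import *
c=viewer.camera("top")
e=onplane(c,[(220,175.25),(279.4,192.1)],.055)[:,:2]; print("stop",e.round(4),np.linalg.norm(e[1]-e[0]))
d=e[0]-e[1]; yaw=np.arctan2(-d[0],d[1]); print("yaw",yaw,"mid",e.mean(0))
t=onplane(c,[(430.5,147.5),(576,155.5),(575,246.5),(426.5,238.75)],.03)[:,:2]; print(t.round(4),t.mean(0), [np.linalg.norm(t[i]-t[i-1]).round(4) for i in range(4)])
d=(t[0]+t[3]-t[1]-t[2]); print("tray yaw",np.arctan2(-d[0],d[1]))
d=(t[0]+t[1]-t[2]-t[3]); print(np.arctan2(d[1],d[0]))
E
```

```text
stop [[0.5917 0.3359]
 [0.5564 0.212 ]] 0.12887412364602585
yaw -0.2776921795180507 mid [0.5740187 0.2739737]
[[ 0.6575 -0.1092]
 [ 0.6401 -0.4191]
 [ 0.4452 -0.4093]
 [ 0.4614 -0.0974]] [ 0.5510306  -0.25876993] [np.float64(0.1965), np.float64(0.3104), np.float64(0.1951), np.float64(0.3123)]
tray yaw -0.054013851534528805
-0.0552114125998456
```

```bash
cat >> h.py <<'E'
STOP=np.array([.574,.274]); SY=-0.278; TRAY=np.array([.551,-.259]); TY=-0.0545
PHI1=SY+PI/2-PI; PHI2=SY+PI/2
E
python3 - <<'E'
from h import *
c=viewer.camera("top"); R=[r for r in rails(c) if r[2]>100]; R.sort(key=lambda r:r[0][0]); r=R[0]; print(len(R))
pick(r[0],r[1])
shot("top","b_top"); shot("side","b_side")
E
```

```text
3
pick [ 0.448 -0.001] phi -3.095 width 0.411 0.415 wf [-0.53 -0.26 -1.02] t 6.0
```

View pics/b_side.png

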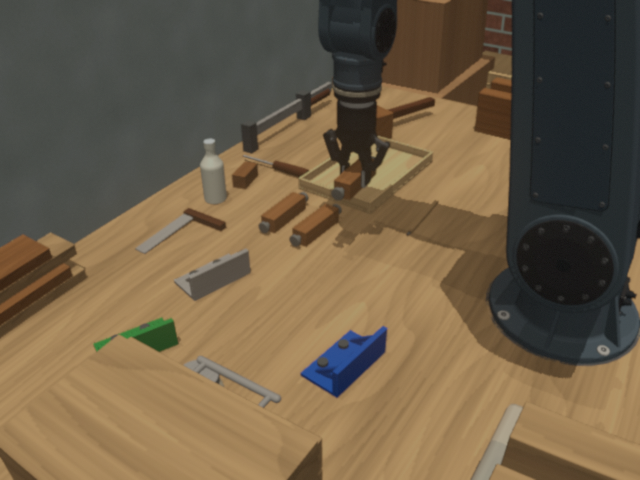

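View pics/b_top.png

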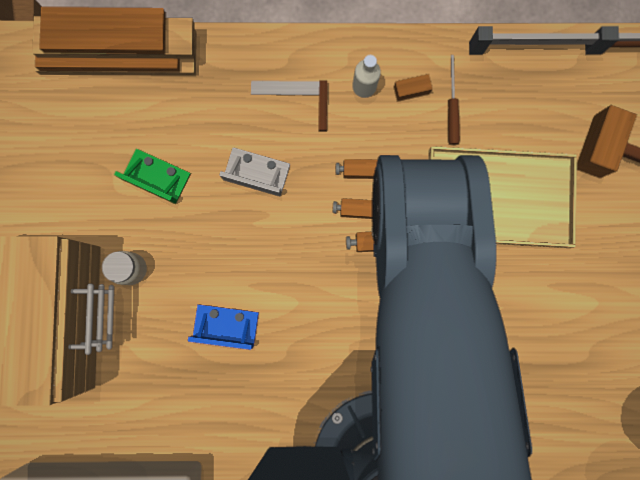

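The side view shows the rail held level at (350,182), with the other two at (285,212) and (317,223). There is no fourth rail in the area the arm hid before. The grey bracket at top-view (256,170) is the stop; the blue one at (225,325) and the green one at (155,175) are decoys. Next is the first press.

```bash
python3 - <<'E'
from h import *
a,n,s,ok=press(STOP,SY,PHI1)
shot("top","c_top"); shot("side","c_side")
E
```

```text
press ok contact 0.022000000000000006 s 0.031500000000000014 fn end 14.2 d 0.0685 w 0.413 t 14.0
[(2.0, -0.3), (4.0, 0.2), (6.0, -0.4), (8.0, 0.9), (10.0, -0.1), (12.0, 0.0), (14.0, 0.2), (16.0, -1.0), (18.0, -0.0), (20.0, 1.6), (22.0, 5.0), (23.0, 7.2), (24.0, 7.4), (25.0, 6.3), (26.0, 7.6), (27.0, 7.4), (28.0, 6.7), (29.0, 6.7), (30.0, 6.3), (31.0, 9.6), (31.5, 14.1)]
```

```bash
python3 - <<'E'
import cv2
a=cv2.imread("pics/c_side.png"); cv2.imwrite("pics/c_side_z.png",cv2.resize(a[130:330,130:370],(0,0),fx=3,fy=3))
E
```

```text
(no output)
```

View pics/c_side_z.png

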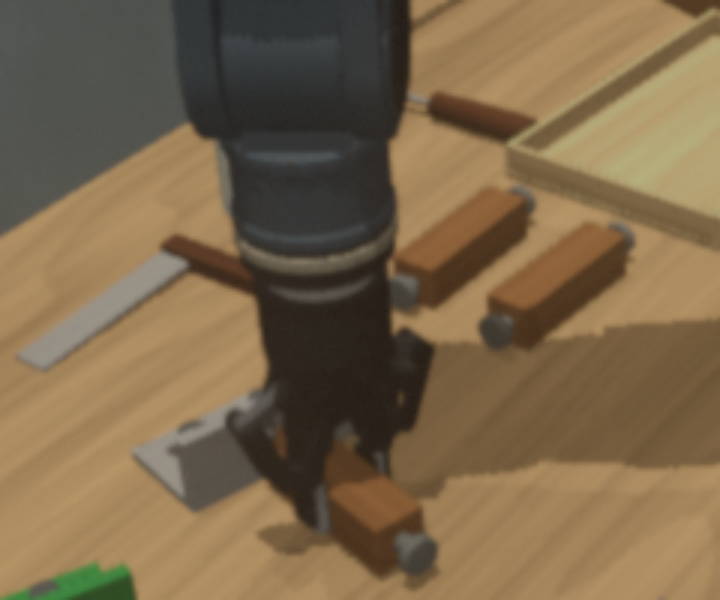

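The crop shows the rail level and square to the stop. The force plateaued at about 7 N over roughly 10 mm and then rose steeply, with the rail centre 68.5 mm from the face, so that buffer is home. Now turn the rail round.

```bash
cat >> h.py <<'E'
def look(tag):
    c=viewer.camera("side"); p=st()["position"]; E=c["extrinsics"]
    q=np.linalg.inv(E)@np.r_[p,1]; u=int(q[0]/q[2]*K(c)+c["cx"]); v=int(q[1]/q[2]*K(c)+c["cy"])
    u=min(max(u,100),540);v=min(max(v,75),405)
    cv2.imwrite(f"pics/{tag}.png",cv2.resize(c["pixels"][v-75:v+75,u-100:u+100,::-1],(0,0),fx=3,fy=3,interpolation=cv2.INTER_CUBIC))
E
python3 - <<'E'
from h import *
n=np.array([np.cos(SY),np.sin(SY)]); a=STOP-n*0.1
back(a)
a,n,s,ok=press(STOP,SY,PHI2)
look("d_side")
E
```

```text
press ok contact 0.02600000000000001 s 0.03650000000000002 fn end 14.1 d 0.0635 w 0.411 t 25.6
[(2.0, 0.5), (4.0, 0.2), (6.0, -0.1), (8.0, 0.2), (10.0, -0.5), (12.0, -0.3), (14.0, 0.1), (16.0, 0.3), (18.0, 0.5), (20.0, 0.6), (22.0, -0.7), (24.0, 3.0), (26.0, 6.1), (27.0, 6.1), (28.0, 6.3), (29.0, 6.9), (30.0, 5.6), (31.0, 7.5), (32.0, 6.5), (33.0, 7.0), (34.0, 6.4), (35.0, 7.2), (35.5, 8.1), (36.0, 12.8), (36.5, 15.8)]
```

View pics/d_side.png

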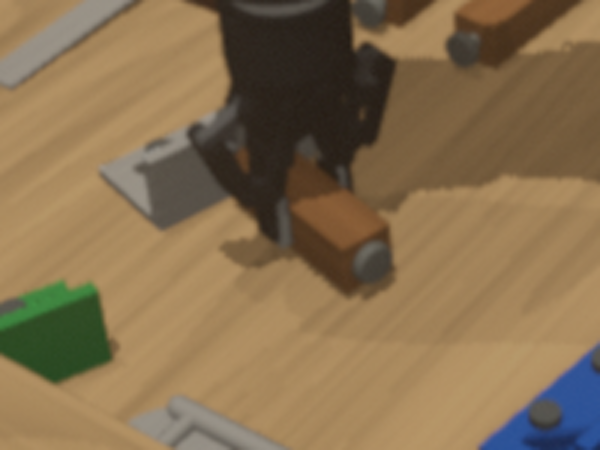

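Both buffers are home: plateau then step, and the near end shows its head flush with the wood at crop (372,258). Now place it in the tray.

```bash
cat >> h.py <<'E'
def place(ty):
    ex=np.array([np.cos(TY),np.sin(TY)]); ey=np.array([-ex[1],ex[0]])
    p=list(TRAY+ey*ty); phi=TY+PI/2
    manip.goto(p+[ZUP],O(phi)); w=st()["gripper_width"]
    manip.line_to(p+[ZG+0.025],velocity=0.15)
    f0=st()["wrist_force"][2]; z=ZG+0.025
    while z>ZG+0.0065:
        z-=0.0015; manip.line_to(p+[z],velocity=0.03)
        if st()["wrist_force"][2]-f0>4: print("touch z",z); break
    claw.set_gripper(0.6); manip.wait(0.2)
    manip.line_to(p+[ZUP],velocity=0.15); print("placed",np.round(p,3),"w before",round(w,3),"z",round(z,4),"t",round(st()["clock"],1))
E
python3 - <<'E'
from h import *
n=np.array([np.cos(SY),np.sin(SY)]); a=STOP-n*0.1
back(a); place(-0.095)
manip.goto([0.40,0.22,0.2],O(PI*0.9))
c=shot("top","e_top")
for r in rails(c): print(np.round(r[0],4),[float(np.round(x,3)) for x in r[1:6]],r[6])
E
```

```text
touch z 0.008499999999999992
placed [ 0.546 -0.354] w before 0.407 z 0.0085 t 34.8
[0.6138 0.0179] [-1.57, 117.11, 34.511, 0.036, 915.0] (np.float64(371.0983606557377), np.float64(167.19890710382515))
[ 0.5397 -0.3462] [-0.056, 118.272, 34.383, 0.041, 907.0] (np.float64(544.310915104741), np.float64(201.90959206174202))
[0.5258 0.0238] [1.509, 117.831, 34.822, 0.036, 896.0] (np.float64(369.1439732142857), np.float64(207.98102678571428))
```

View pics/e_top.png

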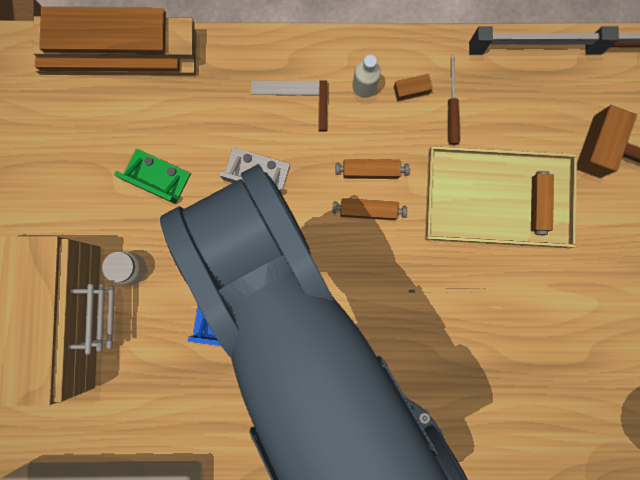

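The finished rail lies flat in the tray at (544,202). The two unworked rails haven't moved, and no fourth rail is visible. Next rail.

```bash
python3 - <<'E'
from h import *
c=viewer.camera("top"); R=[r for r in rails(c) if r[2]>100 and r[0][1]>-.1]; R.sort(key=lambda r:r[0][0]); r=R[0]; print(len(R))
w=pick(r[0],r[1])
if 0.35<w<0.5:
    a,n,s,ok=press(STOP,SY,PHI1); look("f_side")
E
```

```text
2
pick [0.526 0.024] phi 3.075 width 0.413 0.411 wf [ 0.21  0.1  -2.15] t 40.8
press ok contact 0.020000000000000004 s 0.032000000000000015 fn end 17.4 d 0.068 w 0.416 t 49.6
[(2.0, 0.1), (4.0, 0.7), (6.0, 0.6), (8.0, 0.6), (10.0, 0.8), (12.0, 0.5), (14.0, 1.3), (16.0, -0.9), (18.0, 1.0), (20.0, 5.7), (21.0, 6.9), (22.0, 7.5), (23.0, 7.3), (24.0, 7.5), (25.0, 7.2), (26.0, 7.2), (27.0, 7.2), (28.0, 8.0), (29.0, 7.1), (29.5, 7.9), (30.0, 8.1), (30.5, 7.2), (31.0, 10.0), (31.5, 13.5), (32.0, 17.4)]
```

View pics/f_side.png

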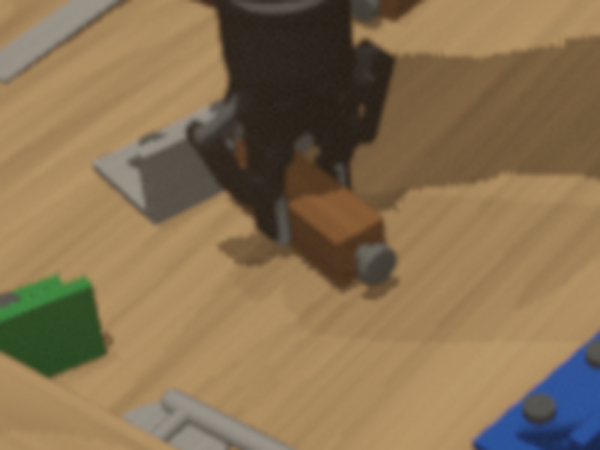

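The rail is held square, and the near head at crop (375,262) still stands out. Force curve is the same as before.

```bash
python3 - <<'E'
from h import *
n=np.array([np.cos(SY),np.sin(SY)]); a=STOP-n*0.1
back(a)
a,n,s,ok=press(STOP,SY,PHI2)
look("g_side")
E
```

```text
press ok contact 0.02800000000000001 s 0.03700000000000002 fn end 20.6 d 0.063 w 0.414 t 60.7
[(2.0, 0.1), (4.0, -0.7), (6.0, 0.1), (8.0, -0.2), (10.0, -0.9), (12.0, -0.2), (14.0, -0.3), (16.0, -0.8), (18.0, -0.0), (20.0, -0.3), (22.0, -0.6), (24.0, 0.0), (26.0, 3.0), (28.0, 5.3), (29.0, 6.4), (30.0, 7.7), (31.0, 6.4), (32.0, 6.7), (33.0, 7.0), (34.0, 6.7), (35.0, 6.1), (36.0, 13.4), (37.0, 20.9)]
```

View pics/g_side.png

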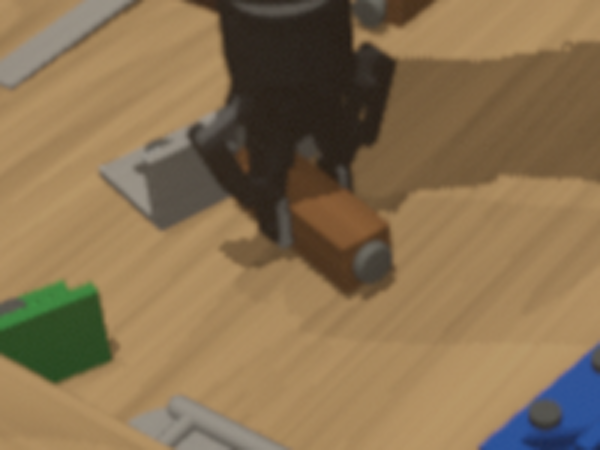

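Same pattern and the same end distance as the first rail. Place it, then do the third.

```bash
sed -i 's/s-contact<0.009/s-contact<0.006/' h.py; python3 - <<'E'
from h import *
n=np.array([np.cos(SY),np.sin(SY)]); a=STOP-n*0.1
back(a); place(0.0)
manip.goto([0.40,0.22,0.2],O(PI*0.9))
c=shot("top","i_top")
R=rails(c)
for r in R: print(np.round(r[0],4),[float(np.round(x,3)) for x in r[1:6]],r[6])
R=[r for r in R if r[2]>100 and r[0][1]>-.1]
if len(R)==1:
  r=R[0]; w=pick(r[0],r[1])
  if 0.35<w<0.5:
    a,n,s,ok=press(STOP,SY,PHI1); look("j_side")
E
```

```text
touch z 0.008499999999999992
placed [ 0.551 -0.259] w before 0.413 z 0.0085 t 69.5
[0.6138 0.0179] [-1.57, 117.11, 34.511, 0.036, 919.0] (np.float64(371.15342763873775), np.float64(167.24918389553864))
[ 0.5491 -0.2571] [-0.05, 118.353, 35.209, 0.042, 921.0] (np.float64(501.96416938110747), np.float64(197.27904451682954))
[ 0.5397 -0.3462] [-0.056, 118.272, 34.383, 0.042, 911.0] (np.float64(544.3271130625686), np.float64(201.97694840834248))
pick [0.614 0.018] phi -3.141 width 0.414 0.412 wf [-0.08  0.85 -2.04] t 75.4
press ok contact 0.020000000000000004 s 0.031500000000000014 fn end 13.9 d 0.0685 w 0.414 t 84.8
[(2.0, -0.2), (4.0, -0.3), (6.0, -0.0), (8.0, -0.3), (10.0, -0.4), (12.0, 1.0), (14.0, 0.3), (16.0, -0.3), (18.0, -0.6), (20.0, 4.0), (21.0, 6.0), (22.0, 6.7), (23.0, 7.8), (24.0, 7.2), (25.0, 7.5), (26.0, 7.5), (26.5, 8.5), (27.0, 7.8), (27.5, 7.9), (28.0, 7.8), (28.5, 7.8), (29.0, 7.2), (29.5, 7.5), (30.0, 7.9), (30.5, 8.1), (31.0, 10.6), (31.5, 14.4)]
```

View pics/i_top.png

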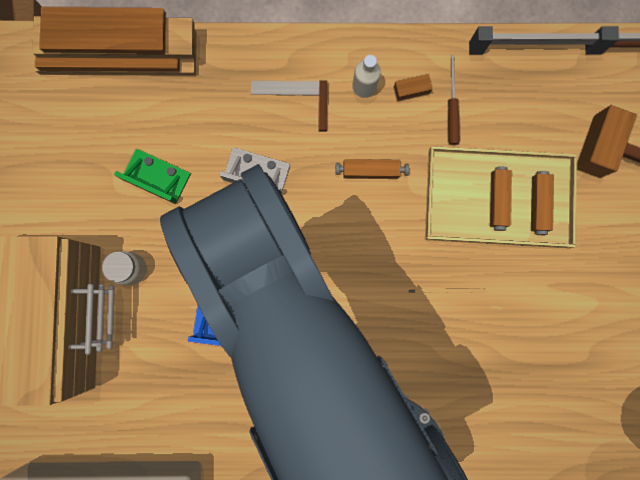

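View pics/j_side.png

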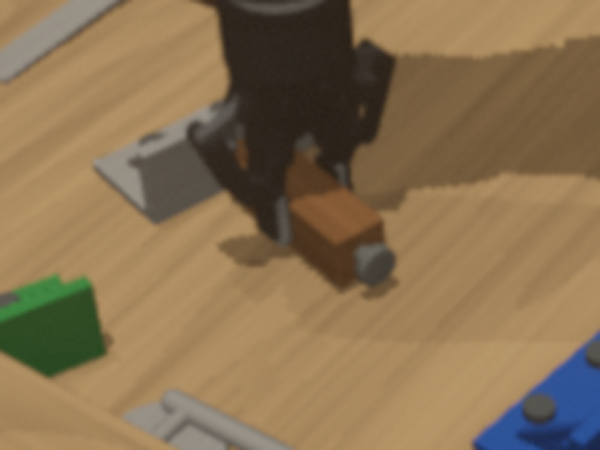

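The tray rails lie flat at (502,198) and (544,202). The third rail is pressed and square, with its near head still out.

```bash
python3 - <<'E'
from h import *
n=np.array([np.cos(SY),np.sin(SY)]); a=STOP-n*0.1
back(a)
a,n,s,ok=press(STOP,SY,PHI2)
look("k_side")
E
```

```text
press ok contact 0.02800000000000001 s 0.03650000000000002 fn end 13.8 d 0.0635 w 0.414 t 96.4
[(2.0, -0.6), (4.0, 0.9), (6.0, -0.2), (8.0, 0.7), (10.0, 0.3), (12.0, 0.5), (14.0, 0.8), (16.0, 0.5), (18.0, 1.2), (20.0, 0.1), (22.0, 0.7), (24.0, 0.5), (26.0, 1.8), (28.0, 5.7), (29.0, 6.0), (30.0, 7.2), (31.0, 7.9), (32.0, 6.5), (33.0, 8.2), (34.0, 7.2), (34.5, 8.2), (35.0, 8.4), (35.5, 6.6), (36.0, 10.6), (36.5, 15.0)]
```

View pics/k_side.png

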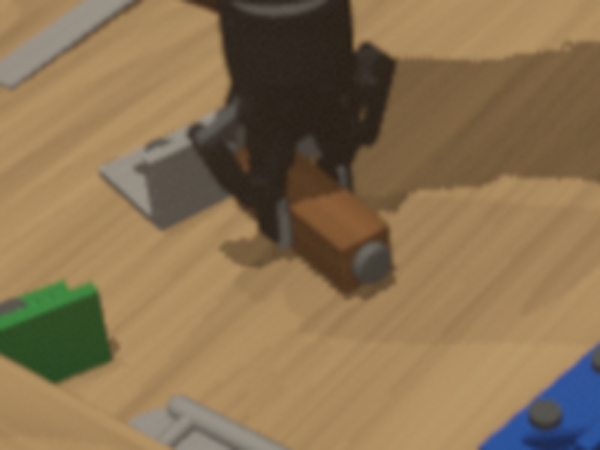

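```bash
python3 - <<'E'
from h import *
n=np.array([np.cos(SY),np.sin(SY)]); a=STOP-n*0.1
back(a); place(0.085)
manip.goto([0.36,0.16,0.25],O(PI*0.9))
c=shot("top","l_top"); shot("side","l_side")
ex=np.array([np.cos(TY),np.sin(TY)]); ey=np.array([-ex[1],ex[0]]); P=cloud(c)
for r in rails(c,box=(.2,.9,-.45,.45)):
    d=r[0]-TRAY; print(np.round(r[0],4),"tray xy",(d@ex).round(3),(d@ey).round(3),[float(np.round(x,3)) for x in r[1:6]],r[6])
    # tilt: slope of top surface along its length
    if r[4]>.038:
        m=(abs((P[...,:2]-r[0])@ex)<.055)&(abs((P[...,:2]-r[0])@ey)<.014); q=P[m]; s=(q[:,:2]-r[0])@ex
        print("  slope deg",np.degrees(np.polyfit(s,q[:,2],1)[0]).round(2),"n",len(q))
im=c["pixels"][:,:,::-1]; cv2.imwrite("pics/l_zoom.png",cv2.resize(im[135:260,415:590],(0,0),fx=4,fy=4,interpolation=cv2.INTER_CUBIC))
a=cv2.imread("pics/l_side.png"); cv2.imwrite("pics/l_side_z.png",cv2.resize(a[80:280,140:400],(0,0),fx=2.9,fy=2.9,interpolation=cv2.INTER_CUBIC))
E
```

```text
touch z 0.008499999999999992
placed [ 0.556 -0.174] w before 0.413 z 0.0085 t 105.0
[ 0.7927 -0.0735] tray xy 0.231 0.198 [-1.347, 73.911, 34.579, 0.035, 529.0] (np.float64(413.39130434782606), np.float64(85.15879017013232))
[ 0.5535 -0.1721] tray xy -0.002 0.087 [-0.064, 118.618, 34.93, 0.042, 914.0] (np.float64(461.609409190372), np.float64(195.31400437636762))
  slope deg -0.28 n 691
[ 0.5489 -0.2572] tray xy -0.002 0.002 [-0.029, 118.026, 33.833, 0.041, 916.0] (np.float64(502.01091703056767), np.float64(197.15065502183407))
  slope deg -0.27 n 683
[ 0.5397 -0.3462] tray xy -0.007 -0.088 [-0.056, 118.277, 34.358, 0.042, 906.0] (np.float64(544.3002207505518), np.float64(201.98675496688742))
  slope deg 0.17 n 704
```

View pics/l_top.png

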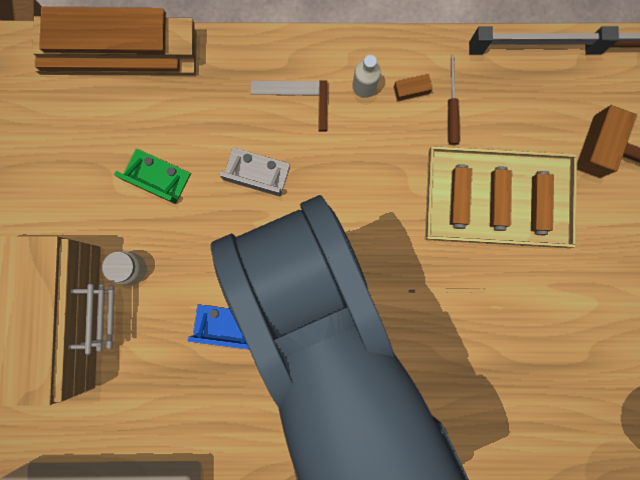

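View pics/l_zoom.png

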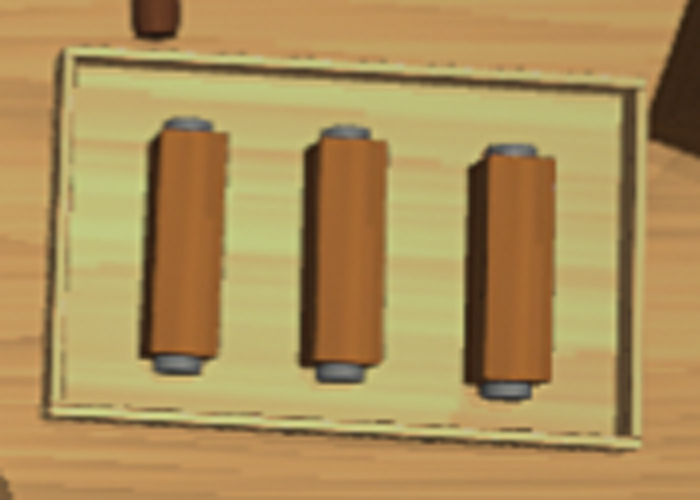

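View pics/l_side_z.png

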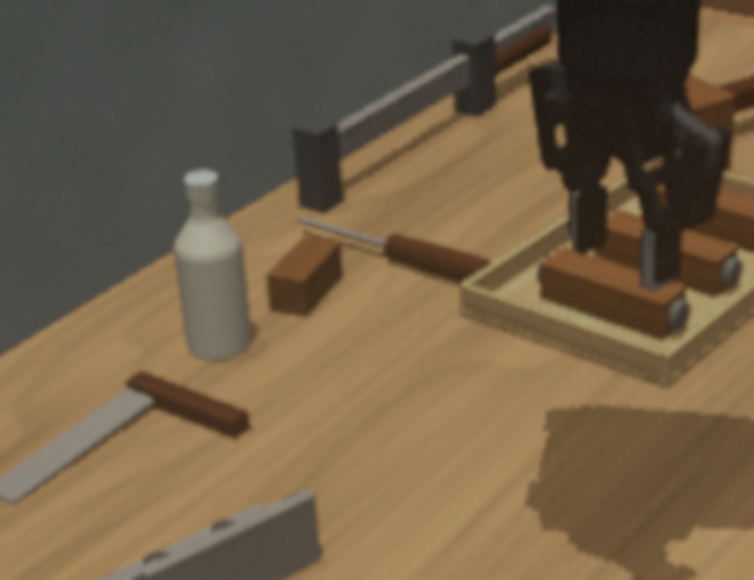

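All three rails lie flat in the tray at (462,195), (502,197) and (544,202). All six heads sit against the wood, nothing else has moved, and the gripper is clear.

```bash
python3 - <<'E'
from h import *
workorder.job_done(); print(st()["clock"])
E
```

```text
the job is handed in; nothing more can be done
the job is handed in; nothing more can be done
```

The job is handed in: this start had three rails, and all three now lie in the plywood tray with both buffers home. No verdict is reported. The last rail was in place at about 105 s of the 210 s allowed.

- **Pressing:** I pressed each rail end-on against the grey stop, turned it half round in the gripper and pressed the other end. All six presses slid at about 7–8 N and then rose sharply at the end of travel. The highest force read at the wrist was 21 N, against the 40 N limit.
- **Placing:** In the last pictures the rails are level to about 0.3°. Their centres lie within 7 mm of the tray's centre lengthwise and 88 mm crosswise, and all six heads sit against the wood.
- **Other things on the bench:** The glue bottle, try square, offcut, pencil and screwdriver show no movement in the pictures. I did not measure their positions except the offcut's, which was unchanged.
- **Disagreements:** The first rail measured about 8 mm crosswise from its target in the tray, well within limits. The stop face appeared to be 2–3 mm from where I had measured it, and the force-guarded presses allowed for that.
- **Disturbances:** I saw no rail knocked aside and no grip slip.

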